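Put the piled model-car wheels back with their twins

TASK

Two piles of model-car wheels, each a small wheel lying on a large one, are left on the bench after the tyre change. Take the piles apart from the top, one wheel at a time, and put every wheel back in the red tray that holds its twin (same rim colour), lying flat, rim face up, in the middle of the tray's empty cell. Set the wheels down without dropping or tipping them, and leave the glue bottle and the battery pack standing where they are.

Things in the scene. Friction and masses are not known exactly. Their poses are not given: they have to be found in the camera images.
- wheel_white (a point): Large loose model-car wheel: black slick tyre 60 mm in diameter, 26 mm high as it lies flat, the 51 mm rim white, with ten small dark windows in it. It lies on the bench at the bottom of one of the two piles, with a small wheel on top of it. This point is at its centre, half-way up; z is the wheel's axle and points up out of the rim face. Weight 10 to 60 g.
- wheel_yellow (a point): Large loose model-car wheel: black slick tyre 60 mm in diameter, 26 mm high as it lies flat, the 51 mm rim yellow, with six small dark windows in it. It lies on the bench at the bottom of one of the two piles, with a small wheel on top of it. This point is at its centre, half-way up; z is the wheel's axle and points up out of the rim face. Weight 10 to 60 g.
- wheel_blue (a point): Small loose model-car wheel: black slick tyre 40 mm in diameter, 22 mm high as it lies flat, the 31 mm rim blue, with six small dark windows in it. It lies on top of one of the two large wheels (either one). This point is at its centre, half-way up; z is the wheel's axle and points up out of the rim face. Weight 10 to 60 g.
- wheel_green (a point): Small loose model-car wheel: black slick tyre 40 mm in diameter, 22 mm high as it lies flat, the 31 mm rim bright green, with five small dark windows in it. It lies on top of one of the two large wheels (either one). This point is at its centre, half-way up; z is the wheel's axle and points up out of the rim face. Weight 10 to 60 g.
- place_white (a point): Place of the white-rimmed wheel: middle of the empty cell, on the floor, of the fixed red tray with its twin. Tray 174 x 90, floor 3 mm thick, two cells 84 mm square, walls and rib between 6 mm above the floor. The twin (large, white rim, top 34 mm above the floor with its nut) is bolted in the other cell, 86 mm from here along +x. +x points to the twin, away from the robot within 0.2 rad; z up.
- place_yellow (a point): Place of the yellow-rimmed wheel: middle of the empty cell, on the floor, of the fixed red tray with its twin. Tray 174 x 90, floor 3 mm thick, two cells 84 mm square, walls and rib between 6 mm above the floor. The twin (large, yellow rim, top 34 mm above the floor with its nut) is bolted in the other cell, 86 mm from here along +x. +x points to the twin, away from the robot within 0.2 rad; z up.
- place_blue (a point): Place of the blue-rimmed wheel: middle of the empty cell, on the floor, of the fixed red tray with its twin. Tray 174 x 90, floor 3 mm thick, two cells 84 mm square, walls and rib between 6 mm above the floor. The twin (small, blue rim, top 30 mm above the floor with its nut) is bolted in the other cell, 86 mm from here along +x. +x points to the twin, away from the robot within 0.2 rad; z up.
- place_green (a point): Place of the green-rimmed wheel: middle of the empty cell, on the floor, of the fixed red tray with its twin. Tray 174 x 90, floor 3 mm thick, two cells 84 mm square, walls and rib between 6 mm above the floor. The twin (small, green rim, top 30 mm above the floor with its nut) is bolted in the other cell, 86 mm from here along +x. +x points to the twin, away from the robot within 0.2 rad; z up.
- bottle: Bystander: upright white glue bottle with an orange band and red pointed nozzle, 37 mm in diameter, 100 mm high. Origin at the centre of its foot.
- battery: Bystander: red and black drill battery pack, 80 by 58 mm, 86 mm high with its black tower. Origin at the centre of its underside.
There are look-alikes about, which are no part of the job. What is shaped like the part that bears wheel_yellow but orange is not meant. Leave any orange look-alike of the part that bears wheel_white alone.

How it is judged (in metres and radians):
At the end, for the whole second after the job is handed in: Each of the four wheels lies flat (within 0.1 rad), rim face up, on the floor of the empty cell of the tray with its twin, within 14 mm of the cell's middle, released and at rest; the glue bottle and battery pack stand within 20 mm of where they were (horizontal distance between wheel_white and place_white below 0.014 m and z of wheel_white in the frame of place_white between 0.009 and 0.016 m and angle between each of wheel_white, wheel_yellow, wheel_blue, wheel_green's own z axis and vertical below 0.1 rad and linear speed of each of w_white, w_yellow, w_blue, w_green below 0.02 m/s and horizontal distance between wheel_yellow and place_yellow below 0.014 m and z of wheel_yellow in the frame of place_yellow between 0.009 and 0.016 m and horizontal distance between wheel_blue and place_blue below 0.014 m and z of wheel_blue in the frame of place_blue between 0.007 and 0.014 m and horizontal distance between wheel_green and place_green below 0.014 m and z of wheel_green in the frame of place_green between 0.007 and 0.014 m and distance of each of bottle, battery from where it was at the start of the episode below 0.02 m and angle between each of bottle, battery's own z axis and vertical below 0.2 rad); the robot touches nothing.
It fails at once if a wheel is dropped, thrown or knocked away (it moves at over 0.7 m/s while not held) ((linear speed of w_white above 0.7 m/s and contact force between the fingers and w_white below 0.02 N) or (linear speed of w_yellow above 0.7 m/s and contact force between the fingers and w_yellow below 0.02 N) or (linear speed of w_blue above 0.7 m/s and contact force between the fingers and w_blue below 0.02 N) or (linear speed of w_green above 0.7 m/s and contact force between the fingers and w_green below 0.02 N)).
It fails at once if a wheel is tipped by more than about 35 degrees (angle between any of wheel_white, wheel_yellow, wheel_blue, wheel_green's own z axis and vertical above 0.6 rad).
It fails at once if a large wheel is lifted with a small one still lying on it ((height (world z) of wheel_white above 0.03 m and contact force between w_white and w_blue above 0.02 N) or (height (world z) of wheel_white above 0.03 m and contact force between w_white and w_green above 0.02 N) or (height (world z) of wheel_yellow above 0.03 m and contact force between w_yellow and w_blue above 0.02 N) or (height (world z) of wheel_yellow above 0.03 m and contact force between w_yellow and w_green above 0.02 N)).
It fails at once if the glue bottle or the battery pack is shifted by over 20 mm or tipped (distance of any of bottle, battery from where it was at the start of the episode above 0.02 m or angle between any of bottle, battery's own z axis and vertical above 0.2 rad).
It also fails if it takes over 96 s, if anything falls off the work surface, if the arm or the gripper's body presses on something with over 40 N, if the wrist force passes 120 N, or if a joint passes its speed limit or range.

ROBOT

A 6-joint arm with a two-finger parallel gripper is mounted at the origin on the work surface. World frame = base frame: x ahead of the robot, y to its left, z up, the work surface at z = 0. Lengths are in mm, angles in rad, forces in N, time in s.
With the tool pointing down it reaches from about 300 to 750 mm from the base axis. Payload 8.5 kg.
Tool frame: the origin (TCP) lies at the very end of the fingers, on their centre line; the grasp point (between the pads) lies r.grip_depth behind it (r.grip_depth is the distance from the TCP to the grasp point, in mm); z points along the fingers, y is the line along which they close (so a half turn about z gives the same grasp; the last joint's range is limited). The gripper opens to 85 mm and grips with 20 to 120 N. Pads are 22 mm wide; open, the fingers measure 114 mm over their backs; the gripper's body (76 mm by 85 mm) begins 54 mm behind the grasp point. The pads swing forward as they close: fully open they stand 13 mm farther back than shut.
Start: joints at [0.937, 0.381, 1.297, -0, 1.464, -0.215], TCP at [223.655, 502.453, 231.322] pointing down, gripper open.
Joint ranges: [-3.11, 3.11], [-0.89, 2.33], [0.22, 2.48], [-1.42, 4.56], [0.17, 2.85], [-2.88, 2.88]. Speed limits (rad/s): [2.39, 2.39, 3.14, 3.14, 3.14, 3.14].

INTERFACE

Orientations are given as a rotation vector (axis times angle).
In Python, from cell import r, get_image, order gives the robot as it stands. The module is installed in compiled form; this text tells all that it offers.
- The arm moves only by the tool arm_command, never from a script. Its argument "rows" is text: rows parted by semicolons, each of 6 numbers parted by spaces: the shift along the tool's x, y, z as a fraction of full scale, then the turn, a rotation vector about the tool's x, y, z as a fraction of full scale. In form: x y z ax ay az; .... A call has 1 to 12 rows; each row shifts and turns the commanded pose from where the row before left it, along the tool's axes as they then stand; what a row does not reach is not made up. Full scale, the value 1, is 40 mm for a shift and 0.12 rad for a turn. A row lasts 1/12 s, in which the tool goes at most 41.7 mm and 7.16 degrees, less where a joint would pass 70% of its speed; a pose out of reach is approached as far as the arm can. A call with a number of a shift or a turn outside -1 to 1 is refused whole. A call with a gripper value outside its range is refused whole. "hand" is the opening, from 0 (shut) to 1 (fully open), set as the call begins (left out, the last holds). The fingers move at their own pace and stop on an object; "force" is the grip in N (left out, the last holds). Time passes only in rows, so rows that do not move let the fingers close. It gives the time, the measured TCP pose, the force, the opening and the grip force at its end, in the units of the state.
- r.state(): the state, without advancing time (a new reading comes with each control period).
- get_image(name): name is "scene" or "top" or "wrist"; returns a dict with "color" (384x512x3 uint8, blue, green, red), "fx", "fy", "cx", "cy" (pixels), "xyz" and "rotation" of the camera in the world; the wrist camera has in their place "hand_eye" (4x4, takes a point from camera to tool coordinates, whose origin is the TCP and whose axes are the flange's). Camera axes: x right, y up, looking along -z (the intrinsics and any distortion apply to the point x, -y, -z); pixel columns grow to the right and rows downward; lengths in mm; the calibration is good to about 2 mm. A picture is of the moment at which its call begins: read the wrist's pose just before it. There is no depth.
- order.close_job(): hands the job in; it is judged then, once.
The state is a dict: "t": time; "q": joint angles; "qvel": joint speeds; "effort": joint torques, N m; "position": TCP position; "orientation": TCP orientation; "wrist_force": force on the tool from outside, world axes, zero at the start; "torque": the same for the moment, N m; "gripper_width": finger opening in mm; "grasp_force": force on a finger pad.
Only numpy, scipy, OpenCV 4.12 (cv2) and the standard library are available. Lean on these libraries where they do the work, as an engineer would, in place of code of your own. Each camera call takes 0.05 s, during which the arm holds its last target. There are 200 camera calls.

## Working session

There is one attempt and no reset: what is moved stays moved. The work goes in short steps, Python scripts to look and compute and a tool call to move; the robot and the scene stay as the last step left them, time stands still between calls to the robot, and variables do not carry over. Pictures are saved under pics/ and viewed, at most 14 in all, crops included, and the job is handed in when it is done.

Besides the shell and the picture viewer there is one more tool, called as name(argument=value, ...) on one line, values as JSON. arm_command: Moves the arm, as the interface text tells. Its arguments: {"type":"object","properties":{"rows":{"type":"string"},"hand":{"type":"number"},"force":{"type":"number"}},"required":["rows"]}

```bash
mkdir -p pics; python3 - <<'E'
from cell import r,get_image
import cv2,numpy as np
print(r.state(), r.grip_depth)
for n in("top","scene"):
    d=get_image(n);cv2.imwrite(f"pics/{n}0.png",d["color"]);print(n,{k:v for k,v in d.items() if k!="color"})
E
```

```text
{'t': 0.0, 'q': array([ 9.36666912e-01,  3.81206743e-01,  1.29825362e+00,  7.04250911e-06,
        1.46356818e+00, -2.15306976e-01]), 'qvel': array([-0.00039182,  0.00197682,  0.00140887,  0.00062447, -0.00135971,
        0.00295408]), 'effort': array([-1.18482327e-03, -4.48483121e+01, -2.31265104e+01, -3.02153421e-04,
        4.88511461e-03,  1.52465049e-05]), 'position': array([223.51008005, 502.22893947, 230.70840553]), 'orientation': array([-6.52963604e-01, -3.07237390e+00,  2.05018017e-03]), 'wrist_force': array([0.17857165, 0.10817772, 0.50189832]), 'torque': array([ 0.02396864,  0.02123872, -0.02385648]), 'grasp_force': 0.0, 'gripper_width': 84.95481508122208} 18.700000000000003
top {'fx': 360.74992024872705, 'fy': 360.74992024872705, 'cx': 254.0676198247924, 'cy': 193.45840094085284, 'xyz': array([371.07377924,  -2.90782938, 866.8829067 ]), 'rotation': array([ 0.11180843, -0.10416068, -1.57773385])}
scene {'fx': 375.3280655485334, 'fy': 375.3280655485334, 'cx': 258.3645443220929, 'cy': 194.14708635572117, 'xyz': array([1059.45069869, -163.94518961,  622.64348628]), 'rotation': array([0.70196482, 0.52946946, 1.26721193])}
```

View pics/top0.png

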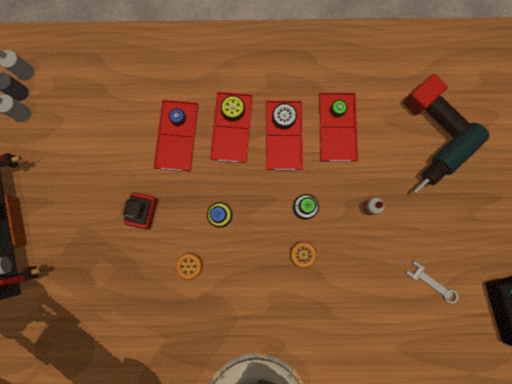

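View pics/scene0.png

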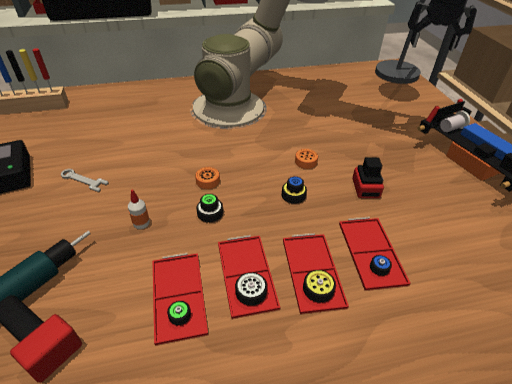

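Top view: the twins are blue (177,117), yellow (232,107), white (284,115) and green (339,107), each with its empty cell below. The piles are blue on yellow (219,214) and green on white (306,206). Look-alikes to leave alone are the orange wheels at (189,265) and (303,254). The bolted twins must not be picked up either. The battery is at (139,210) and the bottle at (375,205).

```bash
cat > h.py <<'E'
from cell import r,get_image,order
import cv2,numpy as np
from scipy.spatial.transform import Rotation as R
HSV={"blue":((100,90,50),(128,255,255)),"yellow":((24,110,90),(36,255,255)),"green":((45,120,80),(75,255,255)),"white":((0,0,140),(180,50,255)),"red":((0,170,90),(4,255,255))}
def mask(d,c):
    h=cv2.cvtColor(d["color"],cv2.COLOR_BGR2HSV);m=cv2.inRange(h,*HSV[c])
    if c=="red": m|=cv2.inRange(h,(174,170,90),(180,255,255))
    return m
def cam(d):
    if "hand_eye" in d:
        s=d["state"];T=np.eye(4);T[:3,:3]=R.from_rotvec(s["orientation"]).as_matrix();T[:3,3]=s["position"]
        T=T@d["hand_eye"];return T[:3,3],T[:3,:3]
    return d["xyz"],R.from_rotvec(d["rotation"]).as_matrix()
def shot(n):
    s=r.state();d=get_image(n);d["state"]=s;return d
def ray(d,uv,z):
    o,M=cam(d);uv=np.atleast_2d(uv)
    v=np.c_[(uv[:,0]-d["cx"])/d["fx"],-(uv[:,1]-d["cy"])/d["fy"],-np.ones(len(uv))]@M.T
    return o+v*((z-o[2])/v[:,2])[:,None]
def proj(d,p):
    o,M=cam(d);c=(np.atleast_2d(p)-o)@M
    return np.c_[d["cx"]-d["fx"]*c[:,0]/c[:,2],d["cy"]+d["fy"]*c[:,1]/c[:,2]]
def hull(m,uv,rad=45):
    """hull of the mask's contours near uv"""
    k=np.zeros_like(m);cv2.circle(k,tuple(int(round(x)) for x in uv),rad,255,-1)
    return cv2.convexHull(cv2.findNonZero(m&k))
def go(x,y,z,yaw):
    """shift in the tool's axes (mm) to world x,y,z, and turn about tool z (rad) so that tool y has heading yaw+pi/2"""
    s=r.state();M=R.from_rotvec(s["orientation"]).as_matrix()
    t=np.array([[-np.cos(yaw),-np.sin(yaw),0],[-np.sin(yaw),np.cos(yaw),0],[0,0,-1]]).T
    t=np.c_[[-np.cos(yaw),-np.sin(yaw),0],[-np.sin(yaw),np.cos(yaw),0],[0,0,-1]]
    print("t",round(s["t"],2),"pos",s["position"].round(1),"shift/40",((np.array([x,y,z])-s["position"])@M/40).round(2),
      "turn/.12",(R.from_matrix(M.T@t).as_rotvec()/.12).round(2),"final-axes shift/40",((np.array([x,y,z])-s["position"])@t/40).round(2))
E
cat > m.py <<'E'
from h import *
d=shot("top");s=shot("scene")
for c,u,v,z in(("blue",(219,214),(294,184),48),("green",(306,206),(209,201),48)):
    for e,w in((d,u),(s,v)):
        h=hull(mask(e,c),w,14);(cx,cy),ax,_=cv2.fitEllipse(h);print(c,"pile",(round(cx,1),round(cy,1)),np.round(ax,1),ray(e,(cx,cy),z-2)[0].round(1))
for c,u,v,z in(("yellow",(219,214),(294,190),26),("white",(306,206),(210,212),26)):
    for e,w in((d,u),(s,v)):
        h=hull(mask(e,c),w,14);(cx,cy),ax,_=cv2.fitEllipse(h);print(c,"pile",(round(cx,1),round(cy,1)),np.round(ax,1),ray(e,(cx,cy),z-1)[0].round(1))
for c,u,z in(("blue",(177,117),25),("yellow",(232,107),29),("white",(284,115),29),("green",(339,107),25)):
    h=hull(mask(d,c),u,14);(cx,cy),ax,_=cv2.fitEllipse(h);tw=ray(d,(cx,cy),z-2)[0]
    m=mask(d,"red");n,l,st,ce=cv2.connectedComponentsWithStats(m)
    i=min((i for i in range(1,n) if st[i,4]>800),key=lambda i:np.hypot(*(ce[i]-u)))
    cn=cv2.findContours((l==i).astype(np.uint8),0,2)[0];P=ray(d,np.vstack(cn)[:,0].astype(float),8)[:,:2].astype(np.float32)
    (x,y),(w,hh),a=cv2.minAreaRect(P);b=cv2.boxPoints(((x,y),(w,hh),a));e=max((b[1]-b[0],b[2]-b[1]),key=np.linalg.norm);e/=np.linalg.norm(e);e*=np.sign(e[0])
    print(c,"twin",tw.round(1),"tray c",round(x,1),round(y,1),"size",round(w),round(hh),"yaw",round(np.arctan2(e[1],e[0]),3),"place",(np.array([x,y])-43*e).round(1),"from twin",(tw[:2]-86*e).round(1))
E
python3 m.py
```

```text
blue pile (217.8, 213.8) [14.1 14.5] [438.5  83.8  46. ]
blue pile (295.1, 180.8) [ 8.5 13.6] [437.8  83.2  46. ]
green pile (307.4, 204.9) [14.  14.1] [ 456.9 -121.2   46. ]
green pile (208.4, 198.7) [10.4 13.9] [ 455.4 -122.7   46. ]
yellow pile (218.7, 214.2) [22.  22.5] [439.3  83.8  25. ]
yellow pile (294.1, 188.2) [14.1 21.6] [439.9  81.8  25. ]
white pile (305.8, 206.1) [19.9 21.2] [ 456.2 -120.2   25. ]
white pile (209.3, 206.1) [14.8 22.5] [ 457.6 -122.5   25. ]
blue twin [682.2 188.7  23. ] tray c 638.5 192.1 size 89 173 yaw -0.1 place [595.7 196.3] from twin [596.6 197.2]
yellow twin [701.9  51.9  27. ] tray c 658.5 56.0 size 88 173 yaw -0.095 place [615.7  60. ] from twin [616.3  60.1]
white twin [679.9 -74.7  27. ] tray c 636.4 -73.5 size 87 170 yaw -0.012 place [593.4 -73. ] from twin [593.9 -73.7]
green twin [ 699.2 -208.5   23. ] tray c 655.4 -207.5 size 89 171 yaw -0.011 place [ 612.4 -207.1] from twin [ 613.2 -207.6]
```

```bash
python3 - <<'E'
from h import *
go(438,83.5,150,-0.1)
d=get_image("top");cv2.imwrite("pics/crop.png",cv2.resize(d["color"][180:290,160:400],None,fx=3,fy=3,interpolation=cv2.INTER_CUBIC))
E
```

```text
t 0.2 pos [223.6 502.3 231. ] shift/40 [-9.16 -7.38  2.03] turn/.12 [-0.01 -0.   -2.66] final-axes shift/40 [-6.38 -9.88  2.02]
```

View pics/crop.png

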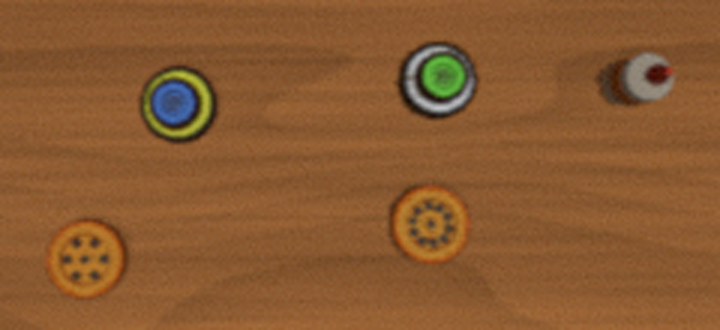

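arm_command(rows="0 0 0 0 0 -0.67; 0 0 0 0 0 -0.67;0 0 0 0 0 -0.66;0 0 0 0 0 -0.66", hand=1, force=25)

```text
t: 0.58
position: [223.6, 502.4, 231.2]
orientation: [-0.15, -3.138, 0.0]
wrist_force: [0.2, -0.2, -0.2]
gripper_width: 85.3
grasp_force: 0.0
```

arm_command(rows="-0.53 -0.82 0.17 0 0 0;-0.53 -0.82 0.17 0 0 0;-0.53 -0.82 0.17 0 0 0;-0.53 -0.82 0.17 0 0 0;-0.53 -0.82 0.17 0 0 0;-0.53 -0.82 0.17 0 0 0;-0.53 -0.82 0.17 0 0 0;-0.53 -0.82 0.17 0 0 0;-0.53 -0.82 0.17 0 0 0;-0.53 -0.82 0.17 0 0 0;-0.53 -0.82 0.17 0 0 0;-0.53 -0.82 0.17 0 0 0")

```text
t: 1.58
position: [438.2, 83.6, 149.5]
orientation: [0.157, 3.137, 0.0]
wrist_force: [1.4, 0.9, -0.6]
gripper_width: 85.4
grasp_force: 0.0
```

arm_command(rows="0 0 0 0 0 0;0 0 0 0 0 0")

```text
t: 1.75
position: [438.1, 84.0, 149.3]
orientation: [-0.162, -3.136, -0.0]
wrist_force: [0.7, 0.8, -0.5]
gripper_width: 85.5
grasp_force: 0.0
```

```bash
python3 - <<'E'
from h import *
go(438,83.5,150,-0.1)
d=shot("wrist");cv2.imwrite("pics/w1.png",d["color"])
for c,z in(("blue",46),("yellow",25)):
    h=cv2.convexHull(cv2.findNonZero(mask(d,c)));(cx,cy),ax,_=cv2.fitEllipse(h);print(c,cx,cy,ax,ray(d,(cx,cy),z).round(1))
E
```

```text
t 1.75 pos [438.1  84.  149.3] shift/40 [ 0.   -0.01 -0.02] turn/.12 [ 0.   -0.01 -0.03] final-axes shift/40 [ 0.   -0.01 -0.02]
blue 254.09376525878906 194.49583435058594 (35.211307525634766, 37.01700210571289) [[438.1  84.4  46. ]]
yellow 253.18295288085938 188.13934326171875 (52.88796615600586, 55.70049285888672) [[437.9  83.6  25. ]]
```

View pics/w1.png

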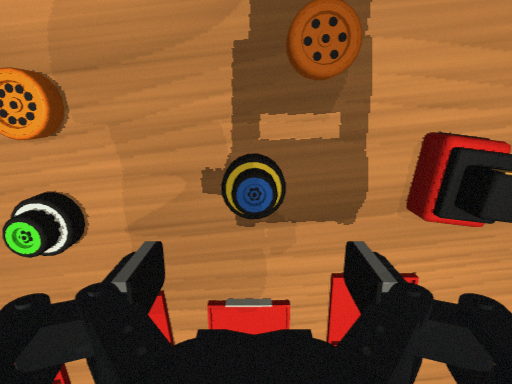

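The wrist view shows the blue rim at (254,194) on the yellow wheel, centred between the fingers, and it agrees with the top view. Going down.

arm_command(rows="0 0 0.8 0 0 0;0 0 0.8 0 0 0;0 0 0.8 0 0 0;0 0 0.4 0 0 0;0 0 0.28 0 0 0;0 0 0 0 0 0;0 0 0 0 0 0")

```text
t: 2.38
position: [437.3, 86.6, 26.8]
orientation: [-0.153, -3.137, -0.0]
wrist_force: [0.1, -0.4, 0.3]
gripper_width: 85.5
grasp_force: 0.0
```

arm_command(rows="0 0 0 0 0 0;0 0 0 0 0 0;0 0 0 0 0 0;0 0 0 0 0 0;0 0 0 0 0 0;0 0 0 0 0 0;0 0 0 0 0 0;0 0 0 0 0 0;0 0 0 0 0 0;0 0 0 0 0 0", hand=0)

```text
t: 3.22
position: [437.9, 85.6, 27.3]
orientation: [0.156, 3.136, 0.0]
wrist_force: [-0.9, 1.1, 7.4]
gripper_width: 39.0
grasp_force: 24.4
```

```bash
python3 - <<'E'
from h import *
d=shot("wrist");cv2.imwrite("pics/w2.png",d["color"]);go(596,196.5,60,-.1)
E
```

```text
t 3.27 pos [437.9  85.6  27.3] shift/40 [-3.66  3.15 -0.81] turn/.12 [0.   0.01 0.  ] final-axes shift/40 [-3.66  3.15 -0.82]
```

View pics/w2.png

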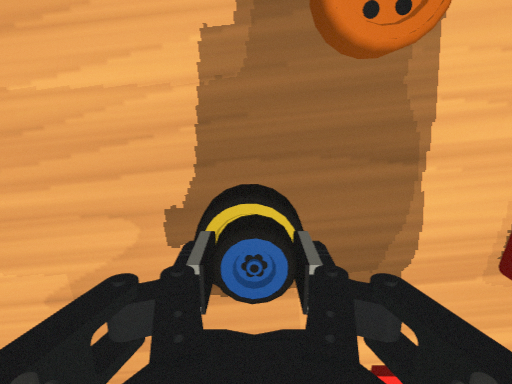

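arm_command(rows="0 0 -0.2 0 0 0;0 0 -0.4 0 0 0;0 0 -0.4 0 0 0;-0.3 0.26 0 0 0 0;-0.6 0.52 0 0 0 0;-0.6 0.52 0 0 0 0;-0.6 0.52 0 0 0 0;-0.6 0.52 0 0 0 0;-0.6 0.52 0 0 0 0;-0.36 0.29 0 0 0 0;0 0 0 0 0 0;0 0 0 0 0 0")

```text
t: 4.27
position: [595.9, 196.6, 66.6]
orientation: [-0.155, -3.138, 0.0]
wrist_force: [-0.6, -0.2, 0.3]
gripper_width: 39.0
grasp_force: 25.4
```

```bash
python3 - <<'E'
from h import *
d=shot("wrist");cv2.imwrite("pics/w3.png",d["color"]);go(596,196.5,6,-.1);print(r.state()["gripper_width"])
E
```

```text
t 4.32 pos [595.3 196.2  66.6] shift/40 [-0.02  0.01  1.52] turn/.12 [-0.   -0.01  0.  ] final-axes shift/40 [-0.02  0.01  1.52]
38.76798550009411
```

View pics/w3.png

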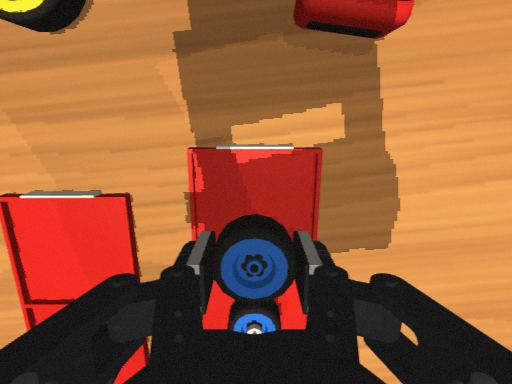

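arm_command(rows="0 0 0.5 0 0 0;0 0 0.5 0 0 0;0 0 0.3 0 0 0;0 0 0.2 0 0 0;0 0 0 0 0 0;0 0 0 0 0 0")

```text
t: 4.82
position: [595.9, 196.2, 7.0]
orientation: [0.157, 3.137, 0.0]
wrist_force: [0.1, 0.0, 0.1]
gripper_width: 39.0
grasp_force: 25.5
```

arm_command(rows="0 0 0.03 0 0 0;0 0 0.02 0 0 0;0 0 0 0 0 0")

```text
t: 5.07
position: [596.1, 196.3, 5.1]
orientation: [0.156, 3.137, 0.0]
wrist_force: [0.7, 0.8, 0.1]
gripper_width: 38.9
grasp_force: 25.5
```

arm_command(rows="0 0 0.02 0 0 0;0 0 0.02 0 0 0;0 0 0 0 0 0")

```text
t: 5.32
position: [596.1, 196.4, 4.3]
orientation: [0.156, 3.136, 0.0]
wrist_force: [-3.3, -0.5, 8.7]
gripper_width: 38.9
grasp_force: 26.4
```

arm_command(rows="0 0 -0.01 0 0 0;0 0 0 0 0 0;0 0 0 0 0 0;0 0 0 0 0 0;0 0 0 0 0 0;0 0 0 0 0 0", hand=0.58)

```text
t: 5.82
position: [595.8, 196.3, 3.2]
orientation: [-0.156, -3.137, 0.0]
wrist_force: [0.1, -0.2, 0.1]
gripper_width: 49.5
grasp_force: 0.0
```

arm_command(rows="0 0 -0.2 0 0 0;0 0 -0.6 0 0 0;0 0 -0.8 0 0 0;0 0 -0.8 0 0 0;0 0 0 0 0 0;0 0 0 0 0 0")

```text
t: 6.32
position: [596.7, 196.5, 101.7]
orientation: [0.156, 3.133, 0.001]
wrist_force: [0.4, -0.5, -0.3]
gripper_width: 49.8
grasp_force: 0.0
```

```bash
python3 - <<'E'
from h import *
go(438,84,105,-.1)
d=shot("wrist");cv2.imwrite("pics/w4.png",d["color"]);t=shot("top")
h=hull(mask(d,"blue"),proj(d,(596,196.4,25))[0],40);(cx,cy),ax,_=cv2.fitEllipse(h);print("blue",cx,cy,ax,ray(d,(cx,cy),23).round(1))
h=hull(mask(t,"yellow"),(219,214),14);(cx,cy),ax,_=cv2.fitEllipse(h);print("yellow",cx,cy,ax,ray(t,(cx,cy),25).round(1))
E
```

```text
t 6.32 pos [596.7 196.5 101.7] shift/40 [ 3.67 -3.19 -0.1 ] turn/.12 [0.01 0.04 0.  ] final-axes shift/40 [ 3.67 -3.19 -0.08]
blue 253.65687561035156 202.540771484375 (38.5999641418457, 40.90515899658203) [[596.6 196.7  23. ]]
yellow 218.72679138183594 214.19398498535156 (22.2424259185791, 22.497669219970703) [[439.3  83.8  25. ]]
```

View pics/w4.png

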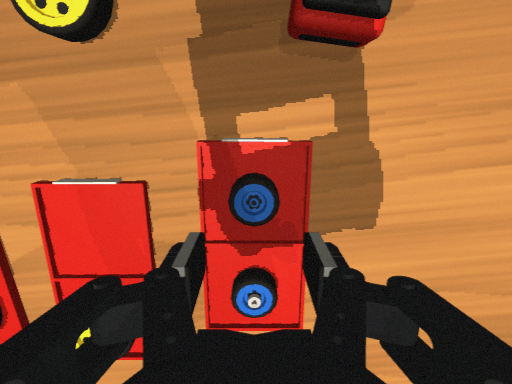

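arm_command(rows="0.3 -0.26 0 0 0 0;0.6 -0.52 0 0 0 0;0.6 -0.52 0 0 0 0;0.6 -0.52 0 0 0 0;0.6 -0.52 0 0 0 0;0.6 -0.53 0 0 0 0;0.36 -0.32 0 0 0 0;0 0 0 0 0 0;0 0 0 0 0 0;0 0 0 0 0 0", hand=1)

```text
t: 7.25
position: [438.0, 84.1, 99.0]
orientation: [-0.157, -3.137, -0.0]
wrist_force: [0.5, -0.3, 0.5]
gripper_width: 85.6
grasp_force: 0.0
```

```bash
python3 - <<'E'
from h import *
go(438.5,84,10,-.1)
d=shot("wrist")
h=hull(mask(d,"yellow"),proj(d,(438.5,84,25))[0],60);(cx,cy),ax,_=cv2.fitEllipse(h);print("yellow",cx,cy,ax,ray(d,(cx,cy),25).round(1))
E
```

```text
t 7.25 pos [438.   84.1  99. ] shift/40 [-0.01 -0.    2.22] turn/.12 [ 0. -0.  0.] final-axes shift/40 [-0.01 -0.    2.22]
yellow 252.93301391601562 205.27001953125 (63.82337951660156, 67.41520690917969) [[438.1  83.6  25. ]]
```

arm_command(rows="0 0 0.6 0 0 0;0 0 0.6 0 0 0;0 0 0.6 0 0 0;0 0 0.3 0 0 0;0 0 0.12 0 0 0;0 0 0 0 0 0;0 0 0 0 0 0")

```text
t: 7.88
position: [438.1, 84.1, 10.7]
orientation: [0.156, 3.137, -0.0]
wrist_force: [-0.3, 0.3, 0.5]
gripper_width: 85.4
grasp_force: 0.0
```

arm_command(rows="0 0 0 0 0 0;0 0 0 0 0 0;0 0 0 0 0 0;0 0 0 0 0 0;0 0 0 0 0 0;0 0 0 0 0 0;0 0 0 0 0 0;0 0 0 0 0 0", hand=0)

```text
t: 8.55
position: [438.0, 84.0, 11.3]
orientation: [0.157, 3.136, 0.0]
wrist_force: [-0.8, -0.4, 5.9]
gripper_width: 58.2
grasp_force: 26.0
```

```bash
python3 - <<'E'
from h import *
go(616,60,60,-.1)
E
```

```text
t 8.55 pos [438.   84.   11.3] shift/40 [-4.49 -0.15 -1.21] turn/.12 [0.   0.02 0.  ] final-axes shift/40 [-4.49 -0.15 -1.22]
```

arm_command(rows="0 0 -0.2 0 0 0;0 0 -0.5 0 0 0;0 0 -0.5 0 0 0;-0.4 -0.01 0 0 0 0;-0.8 -0.03 0 0 0 0;-0.8 -0.03 0 0 0 0;-0.8 -0.03 0 0 0 0;-0.8 -0.03 0 0 0 0;-0.6 -0.02 0 0 0 0;-0.29 0 0 0 0 0;0 0 0 0 0 0;0 0 0 0 0 0")

```text
t: 9.55
position: [615.2, 60.1, 58.6]
orientation: [-0.156, -3.137, 0.0]
wrist_force: [-0.4, 0.2, -1.0]
gripper_width: 58.4
grasp_force: 27.3
```

```bash
python3 - <<'E'
from h import *
go(616,60,16,-.1)
d=shot("wrist")
print(mask(d,"yellow").sum()//255,r.state()["gripper_width"])
h=hull(mask(d,"yellow"),proj(d,(616,60,75))[0],60);(cx,cy),ax,_=cv2.fitEllipse(h);print("yellow",cx,cy,ax,ray(d,(cx,cy),73).round(1))
E
```

```text
t 9.55 pos [615.2  60.1  58.6] shift/40 [-0.02  0.    1.07] turn/.12 [-0. -0.  0.] final-axes shift/40 [-0.02  0.    1.07]
7117 58.45060637288626
yellow 253.78697204589844 268.49298095703125 (106.72286987304688, 114.89036560058594) [[618.3  60.   73. ]]
```

arm_command(rows="0 0 0.4 0 0 0;0 0 0.4 0 0 0;0 0 0.2 0 0 0;0 0 0.07 0 0 0;0 0 0 0 0 0;0 0 0 0 0 0")

```text
t: 10.1
position: [615.7, 60.1, 16.5]
orientation: [0.156, 3.137, -0.0]
wrist_force: [0.4, -0.1, -0.6]
gripper_width: 58.8
grasp_force: 27.3
```

arm_command(rows="0 0 0.03 0 0 0;0 0 0.02 0 0 0;0 0 0 0 0 0")

```text
t: 10.35
position: [615.9, 60.1, 14.4]
orientation: [0.156, 3.137, -0.0]
wrist_force: [-0.4, 0.5, 3.0]
gripper_width: 58.7
grasp_force: 27.6
```

arm_command(rows="0 0 0.01 0 0 0;0 0 0 0 0 0")

```text
t: 10.52
position: [615.9, 60.1, 14.4]
orientation: [0.156, 3.136, -0.0]
wrist_force: [-2.3, 0.1, 7.8]
gripper_width: 58.9
grasp_force: 28.0
```

arm_command(rows="0 0 0 0 0 0;0 0 0 0 0 0;0 0 0 0 0 0;0 0 0 0 0 0;0 0 0 0 0 0", hand=0.85)

```text
t: 10.93
position: [615.5, 60.1, 13.1]
orientation: [-0.156, -3.137, -0.0]
wrist_force: [-0.5, 0.7, 0.6]
gripper_width: 72.5
grasp_force: 0.0
```

arm_command(rows="0 0 -0.2 0 0 0;0 0 -0.6 0 0 0;0 0 -0.8 0 0 0;0 0 -0.8 0 0 0;0 0 0 0 0 0;0 0 0 0 0 0")

```text
t: 11.43
position: [616.4, 60.1, 111.7]
orientation: [0.156, 3.133, -0.0]
wrist_force: [-1.4, 0.3, -1.0]
gripper_width: 72.7
grasp_force: 0.0
```

```bash
python3 - <<'E'
from h import *
go(456.5,-121.5,112,0)
d=shot("wrist");cv2.imwrite("pics/w5.png",d["color"]);t=shot("top")
h=hull(mask(d,"yellow"),proj(d,(616,60,29))[0],50);(cx,cy),ax,_=cv2.fitEllipse(h);print("yellow",cx,cy,ax,ray(d,(cx,cy),28).round(1))
E
```

```text
t 11.43 pos [616.4  60.1 111.7] shift/40 [ 3.53 -4.91 -0.02] turn/.12 [-0.    0.04 -0.83] final-axes shift/40 [ 4.   -4.54 -0.01]
yellow 253.80996704101562 200.47093200683594 (61.62248229980469, 65.13078308105469) [[616.2  60.3  28. ]]
```

View pics/w5.png

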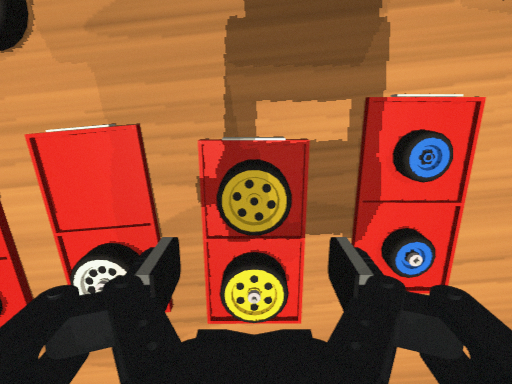

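Yellow and blue lie in the middle of their cells. Next is the green pile.

arm_command(rows="0 0 0 0 0 -0.83;0.3 -0.34 0 0 0 0;0.6 -0.68 0 0 0 0;0.6 -0.68 0 0 0 0;0.6 -0.68 0 0 0 0;0.6 -0.68 0 0 0 0;0.6 -0.68 0 0 0 0;0.5 -0.57 0 0 0 0;0.2 -0.23 0 0 0 0;0 0 0 0 0 0;0 0 0 0 0 0;0 0 0 0 0 0", hand=1)

```text
t: 12.53
position: [455.9, -120.9, 108.9]
orientation: [0.001, -3.141, -0.001]
wrist_force: [1.0, 0.9, 0.6]
gripper_width: 85.6
grasp_force: 0.0
```

```bash
python3 - <<'E'
from h import *
d=shot("wrist")
for c,z in(("green",46),("white",25)):
    h=hull(mask(d,c),proj(d,(456.5,-121.5,z))[0],50);(cx,cy),ax,_=cv2.fitEllipse(h);print(c,cx,cy,ax,ray(d,(cx,cy),z).round(1))
go(456.5,-121.5,27,0)
E
```

```text
green 253.05172729492188 210.2584991455078 (40.52330780029297, 42.93717956542969) [[ 456.3 -121.1   46. ]]
white 253.27365112304688 200.18560791015625 (60.15170669555664, 62.90353775024414) [[ 455.1 -121.    25. ]]
t 12.58 pos [ 456.1 -120.8  108.9] shift/40 [-0.01 -0.02  2.05] turn/.12 [ 0.   -0.    0.01] final-axes shift/40 [-0.01 -0.02  2.05]
```

arm_command(rows="0 0 0.6 0 0 0;0 0 0.6 0 0 0;0 0 0.5 0 0 0;0 0 0.2 0 0 0;0 0 0.12 0 0 0;0 0 0 0 0 0;0 0 0 0 0 0")

```text
t: 13.17
position: [456.2, -121.5, 29.1]
orientation: [-0.001, 3.141, -0.001]
wrist_force: [0.5, -0.3, 0.8]
gripper_width: 85.3
grasp_force: 0.0
```

arm_command(rows="0 0 0 0 0 0;0 0 0 0 0 0;0 0 0 0 0 0;0 0 0 0 0 0;0 0 0 0 0 0;0 0 0 0 0 0;0 0 0 0 0 0;0 0 0 0 0 0;0 0 0 0 0 0;0 0 0 0 0 0", hand=0)

```text
t: 14.0
position: [455.8, -121.6, 29.1]
orientation: [0.0, 3.141, -0.001]
wrist_force: [-0.7, -0.0, 6.1]
gripper_width: 39.0
grasp_force: 24.6
```

```bash
python3 - <<'E'
from h import *
go(613,-207.2,70,0)
E
```

```text
t 14.0 pos [ 455.8 -121.6   29.1] shift/40 [-3.93 -2.14 -1.02] turn/.12 [-0.    0.01 -0.  ] final-axes shift/40 [-3.93 -2.14 -1.02]
```

arm_command(rows="0 0 -0.2 0 0 0;0 0 -0.4 0 0 0;0 0 -0.42 0 0 0;-0.33 -0.18 0 0 0 0;-0.7 -0.38 0 0 0 0;-0.7 -0.38 0 0 0 0;-0.7 -0.38 0 0 0 0;-0.7 -0.38 0 0 0 0;-0.5 -0.27 0 0 0 0;-0.3 -0.17 0 0 0 0;0 0 0 0 0 0;0 0 0 0 0 0")

```text
t: 15.0
position: [612.5, -207.0, 69.3]
orientation: [-0.0, -3.141, -0.0]
wrist_force: [0.6, -0.3, 0.2]
gripper_width: 39.0
grasp_force: 25.4
```

```bash
python3 - <<'E'
from h import *
go(613,-207.2,9,0);t=shot("top");d=shot("wrist")
h=hull(mask(d,"green"),proj(d,(613,-207.2,88))[0],50);(cx,cy),ax,_=cv2.fitEllipse(h);print(cx,cy,ax,ray(d,(cx,cy),88).round(1))
h=hull(mask(t,"white"),(306,206),14);(cx,cy),ax,_=cv2.fitEllipse(h);print("white",cx,cy,ax,ray(t,(cx,cy),25).round(1))
E
```

```text
t 15.0 pos [ 612.5 -207.    69.3] shift/40 [-0.01 -0.01  1.51] turn/.12 [ 0. -0. -0.] final-axes shift/40 [-0.01 -0.01  1.51]
252.60629272460938 277.296875 (69.72119903564453, 84.85809326171875) [[ 617.3 -206.9   88. ]]Traceback (most recent call last):
  File "<stdin>", line 4, in <module>
  File "h.py", line 26, in hull
    return cv2.convexHull(cv2.findNonZero(m&k))
           ~~~~~~~~~~~~~~^^^^^^^^^^^^^^^^^^^^^^
cv2.error: OpenCV(4.12.0) /io/opencv/modules/imgproc/src/convhull.cpp:143: error: (-215:Assertion failed) total >= 0 && (depth == CV_32F || depth == CV_32S) in function 'convexHull'
```

arm_command(rows="0 0 0.5 0 0 0;0 0 0.5 0 0 0;0 0 0.3 0 0 0;0 0 0.2 0 0 0;0 0 0 0 0 0;0 0 0 0 0 0")

```text
t: 15.6
position: [612.8, -207.0, 9.8]
orientation: [-0.0, 3.141, -0.0]
wrist_force: [0.2, -0.1, -0.4]
gripper_width: 38.5
grasp_force: 25.4
```

arm_command(rows="0 0 0.03 0 0 0;0 0 0.02 0 0 0;0 0 0.02 0 0 0;0 0 0 0 0 0;0 0 0 0 0 0")

```text
t: 16.02
position: [612.9, -207.1, 6.7]
orientation: [-0.0, 3.141, -0.0]
wrist_force: [-0.5, 0.0, -0.9]
gripper_width: 39.1
grasp_force: 25.4
```

arm_command(rows="0 0 0.02 0 0 0;0 0 0.01 0 0 0;0 0 0 0 0 0;0 0 0 0 0 0")

```text
t: 16.35
position: [612.9, -207.2, 6.1]
orientation: [-0.0, 3.141, -0.001]
wrist_force: [-2.2, 1.6, 5.7]
gripper_width: 39.2
grasp_force: 26.0
```

arm_command(rows="0 0 0 0 0 0;0 0 0 0 0 0;0 0 0 0 0 0;0 0 0 0 0 0;0 0 0 0 0 0", hand=0.58)

```text
t: 16.77
position: [612.8, -207.1, 5.2]
orientation: [0.0, -3.141, -0.0]
wrist_force: [0.0, -0.4, -0.5]
gripper_width: 49.3
grasp_force: 0.0
```

arm_command(rows="0 0 -0.2 0 0 0;0 0 -0.6 0 0 0;0 0 -0.8 0 0 0;0 0 -0.8 0 0 0;0 0 0 0 0 0;0 0 0 0 0 0")

```text
t: 17.27
position: [613.6, -207.5, 103.8]
orientation: [-0.0, 3.138, -0.003]
wrist_force: [-0.4, 0.2, -0.8]
gripper_width: 49.4
grasp_force: 0.0
```

```bash
python3 - <<'E'
from h import *
d=shot("wrist");cv2.imwrite("pics/w6.png",d["color"])
h=hull(mask(d,"green"),proj(d,(613,-207.2,25))[0],40);(cx,cy),ax,_=cv2.fitEllipse(h);print(cx,cy,ax,ray(d,(cx,cy),23).round(1))
go(455.8,-121.3,110,0)
E
```

```text
254.43402099609375 201.77879333496094 (37.762542724609375, 40.191471099853516) [[ 613.5 -206.9   23. ]]
t 17.32 pos [ 612.8 -207.1  102. ] shift/40 [ 3.92  2.14 -0.21] turn/.12 [-0.    0.01  0.  ] final-axes shift/40 [ 3.92  2.14 -0.2 ]
```

View pics/w6.png

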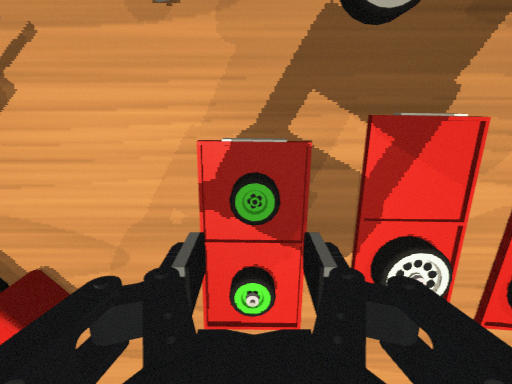

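Green sits in the middle of its cell. Now the white wheel.

arm_command(rows="0.33 0.18 0 0 0 0;0.7 0.38 0 0 0 0;0.7 0.38 0 0 0 0;0.7 0.38 0 0 0 0;0.7 0.38 0 0 0 0;0.5 0.27 0 0 0 0;0.3 0.17 0 0 0 0;0 0 0 0 0 0;0 0 0 0 0 0;0 0 0 0 0 0", hand=1)

```text
t: 18.15
position: [456.3, -122.0, 101.0]
orientation: [0.0, 3.142, -0.0]
wrist_force: [1.0, 0.5, 0.2]
gripper_width: 85.5
grasp_force: 0.0
```

```bash
cat > w.py <<'E'
from h import *
d=shot("wrist");HSV["white"]=((0,0,90),(180,45,255))
h=hull(mask(d,"white"),proj(d,(456,-121.3,25))[0],45);(cx,cy),ax,_=cv2.fitEllipse(h);print(cx,cy,ax,ray(d,(cx,cy),25).round(1))
go(455.8,-121.3,10,0)
E
python3 w.py
```

```text
254.8201141357422 202.9137725830078 (63.327186584472656, 67.13072204589844) [[ 455.3 -120.9   25. ]]
t 18.2 pos [ 456.4 -122.1  101. ] shift/40 [0.01 0.02 2.27] turn/.12 [-0.  0. -0.] final-axes shift/40 [0.01 0.02 2.27]
```

arm_command(rows="0 0.02 0.6 0 0 0;0 0 0.6 0 0 0;0 0 0.6 0 0 0;0 0 0.3 0 0 0;0 0 0.17 0 0 0;0 0 0 0 0 0;0 0 0 0 0 0")

```text
t: 18.78
position: [456.1, -121.0, 10.6]
orientation: [0.0, 3.141, -0.0]
wrist_force: [-0.5, -0.4, -0.9]
gripper_width: 85.5
grasp_force: 0.0
```

arm_command(rows="0 0 0 0 0 0;0 0 0 0 0 0;0 0 0 0 0 0;0 0 0 0 0 0;0 0 0 0 0 0;0 0 0 0 0 0;0 0 0 0 0 0;0 0 0 0 0 0", hand=0)

```text
t: 19.45
position: [456.1, -121.0, 11.4]
orientation: [-0.0, 3.14, -0.002]
wrist_force: [-0.4, 0.2, 6.9]
gripper_width: 59.1
grasp_force: 26.1
```

```bash
python3 - <<'E'
from h import *
go(593.7,-73.3,60,0)
E
```

```text
t 19.45 pos [ 456.1 -121.    11.4] shift/40 [-3.44  1.19 -1.21] turn/.12 [-0.01  0.01  0.  ] final-axes shift/40 [-3.44  1.19 -1.21]
```

arm_command(rows="0 0 -0.2 0 0 0;0 0 -0.5 0 0 0;0 0 -0.5 0 0 0;-0.34 0.12 0 0 0 0;-0.6 0.21 0 0 0 0;-0.6 0.21 0 0 0 0;-0.6 0.21 0 0 0 0;-0.6 0.21 0 0 0 0;-0.5 0.17 0 0 0 0;-0.2 0.06 0 0 0 0;0 0 0 0 0 0;0 0 0 0 0 0")

```text
t: 20.45
position: [592.5, -73.1, 58.6]
orientation: [0.0, -3.141, -0.0]
wrist_force: [-0.2, -0.4, -1.3]
gripper_width: 58.6
grasp_force: 27.3
```

```bash
python3 - <<'E'
from h import *
go(593.7,-73.3,16,0)
E
```

```text
t 20.45 pos [592.5 -73.1  58.6] shift/40 [-0.03 -0.    1.06] turn/.12 [ 0.   -0.01  0.  ] final-axes shift/40 [-0.03 -0.    1.06]
```

arm_command(rows="-0.02 0 0.4 0 0 0;0 0 0.4 0 0 0;0 0 0.2 0 0 0;0 0 0.07 0 0 0;0 0 0.03 0 0 0;0 0 0.02 0 0 0;0 0 0 0 0 0;0 0 0 0 0 0")

```text
t: 21.12
position: [594.2, -73.4, 14.6]
orientation: [-0.0, 3.14, -0.001]
wrist_force: [-1.6, -0.3, 3.2]
gripper_width: 58.5
grasp_force: 27.6
```

arm_command(rows="0 0 0.01 0 0 0;0 0 0 0 0 0")

```text
t: 21.28
position: [594.3, -73.4, 14.5]
orientation: [-0.0, 3.14, -0.001]
wrist_force: [-4.3, -0.8, 8.1]
gripper_width: 58.6
grasp_force: 28.0
```

arm_command(rows="0 0 0 0 0 0;0 0 0 0 0 0;0 0 0 0 0 0;0 0 0 0 0 0;0 0 0 0 0 0", hand=0.85)

```text
t: 21.7
position: [594.0, -73.1, 13.2]
orientation: [0.0, -3.142, -0.0]
wrist_force: [-0.7, 0.1, 0.7]
gripper_width: 72.6
grasp_force: 0.0
```

arm_command(rows="0 0 -0.2 0 0 0;0 0 -0.6 0 0 0;0 0 -0.8 0 0 0;0 0 -0.8 0 0 0;0 0 -0.8 0 0 0;0 0 -0.8 0 0 0;0 0 0 0 0 0;0 0 0 0 0 0;0 0 0 0 0 0")

```text
t: 22.45
position: [593.6, -73.0, 173.0]
orientation: [0.0, -3.141, -0.0]
wrist_force: [-0.2, -0.4, -1.1]
gripper_width: 72.6
grasp_force: 0.0
```

```bash
python3 - <<'E'
from h import *
d=shot("wrist");cv2.imwrite("pics/w7.png",d["color"]);HSV["white"]=((0,0,90),(180,45,255))
h=hull(mask(d,"white"),proj(d,(593.7,-73.3,28))[0],35);(cx,cy),ax,_=cv2.fitEllipse(h);print(cx,cy,ax,ray(d,(cx,cy),28).round(1))
s=shot("scene");cv2.imwrite("pics/s7.png",s["color"])
E
```

```text
253.57305908203125 182.90028381347656 (50.00127029418945, 52.08415985107422) [[593.7 -72.8  28. ]]
```

View pics/w7.png

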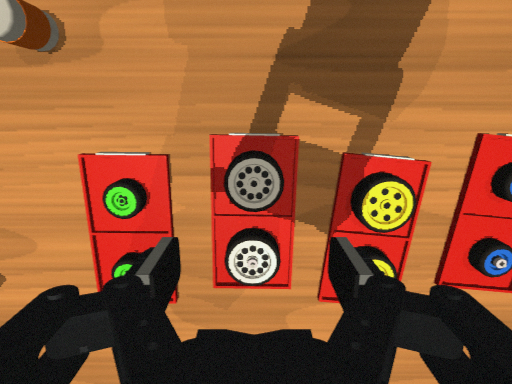

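View pics/s7.png

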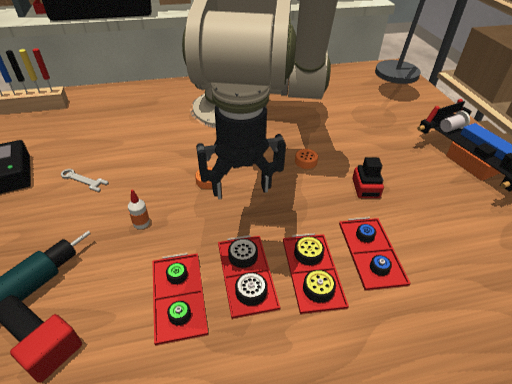

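All four wheels lie flat and centred beside their twins. The bottle and battery are where they were, and the gripper is clear, so I'm handing in.

```bash
python3 -c "
from cell import order;print(order.close_job())"
```

```text
the job is handed in; nothing more can be done
None
```

All four wheels are back in the trays with their twins, flat, rim face up and within about 2 mm of each cell's middle by my camera measurements; the bottle and battery weren't touched, and the job was handed in at about 22.5 s (no verdict was returned).

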